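# Stand the menu card in its caddy and hold the clip open over it

## Robot

A 6-joint arm with a two-finger parallel gripper is mounted at the origin on a cart in front of the work surface, level with it; the furniture and walls round the work are solid. World frame = base frame: x ahead of the robot, y to its left, z up, the work surface at z = 0. Lengths are in mm, angles in rad, forces in N, time in s.
With the tool pointing down it reaches from about 275 to 875 mm from the base axis. Payload 12.5 kg.
Tool frame: the origin (TCP) lies at the very end of the fingers, on their centre line; the grasp point (between the pads) lies 19 mm behind it (robot.pinch_z is the distance from the TCP to the grasp point, in mm); z points along the fingers, y is the line along which they close (so a half turn about z gives the same grasp; the last joint's range is limited). The gripper opens to 85 mm and grips with 20 to 120 N. Pads are 22 mm wide; open, the fingers measure 114 mm over their backs; the gripper's body (76 mm by 85 mm) begins 54 mm behind the grasp point. The pads swing forward as they close: fully open they stand 13 mm farther back than shut.
Start: joints at [1.042, 0.351, 1.652, -0, 1.139, -0.085], TCP at [236.124, 496.719, 231.29] pointing down, gripper open.
Joint ranges: [-2.75, 2.75], [-0.79, 2.1], [0.01, 2.65], [-1.57, 4.71], [0.07, 3.14], [-2.87, 2.87]. Speed limits (rad/s): [2.22, 2.22, 2.79, 3.14, 3.14, 3.14].

## Interface

Orientations are given as [roll, pitch, yaw] about the fixed x, y, z axes, in that order (R = Rz(yaw) Ry(pitch) Rx(roll)).
In Python, from rig import robot gives the robot as it stands.
- The arm moves only by the tool arm_command, never from a script. Its arguments are lists of equal length, an entry for each row: "turn": the turn, a rotation vector about the tool's x, y, z each as a share of 0.5 rad, from -1 to 1, a list of three; "offset": the shift along the tool's x, y, z each as a share of 2 cm, from -1 to 1, a list of three; "grip": the closure, from 0 (fully open) to 1 (shut). A call has exactly 5 rows; each row shifts and turns the commanded pose from where the row before left it, along the tool's axes as they then stand; what a row does not reach is not made up. A row lasts 1/8 s, in which the tool goes at most 62.5 mm and 10.7 degrees, less where a joint would pass 70% of its speed; a pose out of reach is approached as far as the arm can. A call with a number of a shift or a turn outside -1 to 1 is refused whole. A call with a gripper value outside its range is refused whole. The fingers move at their own pace and stop on an object; "squeeze" is the grip in N (left out, the last holds). Time passes only in rows, so rows that do not move let the fingers close, or fill a call up. It gives the time, the measured TCP pose, the force, the opening and the grip force at its end, in the units of the state.
- robot.observe(): the state, without advancing time (a new reading comes with each control period).
- robot.snapshot(name): name is "side" or "top"; returns a dict with "pixels" (420x560x3 uint8, red, green, blue), "fx", "fy", "cx", "cy" (pixels), "dist_coeffs" ([k1, k2, p1, p2, k3] as OpenCV has them; the pictures are not rectified), "pose" (4x4, takes a point from camera to world coordinates). Camera axes: x right, y up, looking along -z (the intrinsics and any distortion apply to the point x, -y, -z); pixel columns grow to the right and rows downward; lengths in mm; the calibration is good to about 2 mm. A picture is of the moment at which its call begins. There is no depth.
- robot.close_job(): hands the job in; it is judged then, once.
The state is a dict: "time": time; "qpos": joint angles; "qd": joint speeds; "joint_efforts": joint torques, N m; "tool_pos": TCP position; "ee_rot": TCP orientation; "ft_force": force on the tool from outside, world axes, zero at the start; "ft_torque": the same for the moment, N m; "opening": opening from 0.0 (shut) to 1.0 (fully open); "finger_force": force on a finger pad.
Only numpy, scipy, OpenCV 4.12 (cv2) and the standard library are available. Lean on these libraries where they do the work, as an engineer would, in place of code of your own. Each camera call takes 0.05 s, during which the arm holds its last target. There are 200 camera calls.

## Task

Take the taller of the two framed menu cards out of the wire rack and stand it upright and fully home in the long slot of the wooden table caddy. Then squeeze the spring clip that sits on the steel bin's wall, lift it off, and hold it gaping over the middle of that card's top edge, one jaw in front and one behind with the card's edge well between them and neither jaw touching the card, so that I can slip today's ticket in. Finish like that, still holding the clip squeezed open, and leave the small card, the salt shaker and the label roll where they are.

Things in the scene. Friction and masses are not known exactly. Their poses are not given: they have to be found in the camera images.
- card_tall: the taller framed menu card, a rigid flat panel (printed white sheet in a black frame), 8 mm thick (its x), 112 mm wide (its y), 150 mm tall (its z); 0.1 kg. Origin: centre of its bottom edge. It starts upright in an end slot of the wire rack, its lower edge 10 mm above the table, its top edge free 98 mm above the rack's wires. Both faces are alike.
- card_small: the smaller framed card, 8 mm thick (x), 84 mm wide (y), 100 mm tall (z), in the rack's other end slot, 70 mm from the tall one; stays there. Origin: centre of its bottom edge.
- rack: fixed steel wire rack, 104 mm (x) by 80 mm (y), 62 mm high: seven upright wire loops that stand across x, 14 mm apart, six slots 10.5 mm wide between them at x = -35, -21, -7, 7, 21, 35 mm. Origin: centre of its underside.
- caddy: fixed wooden table caddy block, 104 mm (x) by 146 mm (y) by 45 mm high, with the card slot along its y at x = -26 mm and two round pockets of 48 mm at x = 24, y = +36 and -36 mm, a salt shaker in the one at +36 (its top 98 mm above the table). Origin: centre of its underside.
- caddy_slot (a point): centre of the card slot's floor, 8 mm above the table; axes as the caddy's. Slot 10.5 mm wide (x), 116.5 mm long (y), 37 mm deep below the block's top; a rounded lip (3.5 mm radius) round its mouth rises 3.5 mm above the block and leads the card in. The tall card fully home has its origin here (it may lean up to 0.07 rad), its top edge 158 mm above the table.
- bin: fixed open sheet-steel bin, 84 mm (x) by 112 mm (y) by 80 mm high, walls 3 mm thick, a label roll inside. The clip sits on its -x wall, whose middle plane is at x = -40.5 mm. Origin: centre of its underside.
- clip: steel bulldog clip, 60 g: this half's lever and jaw on its -x side. Jaws 50 mm wide along y, levers 32 mm. Origin: midway between the jaw lips' lower edges when closed; pivot axis (along y) 34 mm above it, lever tips 76 mm above it. Starts upright, levers up, jaws gripping the bin's wall, whose top is 20 mm above this origin. Closed, the lever tips measure 50 mm over their outer faces (along x).
- clip_jaw (a joint): angle between the clip's halves: 0 as it grips the 3 mm wall, grows as the levers are squeezed, 0.717 rad fully open: a stop, where the levers' outer faces are parallel, 17 mm over them. The spring takes about 4 N at the tips to start and 8 N fully open, and snaps it shut when let go.
- clip_lip (a point): lower inner edge of the clip's own (-x) jaw, middle of its width
- clip_pivot (a point): middle of the clip's pivot; spring barrel of 5 mm radius round it, 46 mm along y. Each half turns about it by half the opening: fully open and held level, the lips are 31 mm below it and 27 mm apart, the lever tips 47 mm above it, and the gap between the jaws 15 mm below it is 18 mm. Squeezing can shift the clip about 10 mm along the fingers.
- jaw_lip (a point): lower inner edge of the other, turning jaw, middle of its width
- salt: salt shaker, 44 mm across, 90 mm tall, in a round pocket of the caddy; stays there. Origin: centre of its underside.
- roll: label roll lying in the bin, 62 mm across, 28 mm high; stays there. Origin: centre of its underside.
Not all that is in view belongs to the job. What is shaped like the clip but orange is not meant.

How it is judged (in metres and radians):
On the way, in this order (a step that is already met when the one before it is completed fails the run):
1. the tall card stands home in the caddy's slot, let go (horizontal distance between card_tall and caddy_slot below 0.008 m and z of card_tall in the frame of caddy_slot below 0.004 m and angle between card_tall's own z axis and vertical below 0.12 rad and angle between the y axis of card_tall and the y axis of caddy, either way round below 0.12 rad and contact force between the fingers and card_tall below 0.1 N), for 0.3 s.
2. the clip is squeezed open in the fingers, lifted clear of the bin's wall (contact force between the fingers and clip above 2 N and value of joint clip_jaw above 0.45 rad and height (world z) of clip above 0.1 m and contact force between clip and bin below 0.1 N), for 0.2 s.
At the end, for the whole second after the job is handed in: Tall card home in the slot (8 mm, 0.12 rad), untouched. Fingers alone hold the clip, open over 0.45 rad and still, a lip on each side of the card, 6 mm or more from its middle plane, 7 mm or more below its top edge, within 25 mm of mid-width, parallel within 0.2 rad, not touching it (horizontal distance between card_tall and caddy_slot below 0.008 m and z of card_tall in the frame of caddy_slot below 0.004 m and angle between card_tall's own z axis and vertical below 0.12 rad and angle between the y axis of card_tall and the y axis of caddy, either way round below 0.12 rad and contact force between the fingers and clip above 2 N and value of joint clip_jaw above 0.45 rad and ((x of clip_lip in the frame of card_tall below -0.006 m and x of jaw_lip in the frame of card_tall above 0.006 m) or (x of jaw_lip in the frame of card_tall below -0.006 m and x of clip_lip in the frame of card_tall above 0.006 m)) and z of each of clip_lip, jaw_lip in the frame of card_tall below 0.143 m and y of clip_lip in the frame of card_tall between -0.025 and 0.025 m and angle between the y axis of clip and the y axis of card_tall, either way round below 0.2 rad and contact force between each of clip, the fingers and card_tall below 0.5 N and contact force between clip and caddy below 0.5 N and height (world z) of clip above 0.1 m and linear speed of each of clip, card_tall below 0.03 m/s); the arm keeps its last pose, push and grip.
It fails at once if the small card, salt shaker or label roll is knocked about or taken away (distance of any of card_small, salt from where it was at the start of the episode above 0.03 m or angle between salt's own z axis and vertical above 0.5 rad or distance of roll from where it was at the start of the episode above 0.05 m).
It fails at once if the clip is dropped (height (world z) of clip below 0.03 m).
It also fails if it takes over 56 s, if anything falls off the work surface, if the arm or the gripper's body presses on something with over 40 N, if the wrist force passes 120 N, or if a joint passes its speed limit or range.

## Working session

There is one attempt and no reset: what is moved stays moved. The work goes in short steps, Python scripts to look and compute and a tool call to move; the robot and the scene stay as the last step left them, time stands still between calls to the robot, and variables do not carry over. Pictures are saved under pics/ and viewed, at most 10 in all, crops included, and the job is handed in when it is done.

Besides the shell and the picture viewer there is one more tool, called after ">>>" as a command line: name --argument value ..., lists and objects as JSON in quotes. arm_command: Moves the arm, as the interface text tells. Shift numbers are shares of 2 cm and turn numbers shares of 0.5 rad, none past 1 either way. Its arguments: {"type":"object","properties":{"turn":{"type":"array","items":{"type":"array","items":{"type":"number","minimum":-1,"maximum":1}}},"offset":{"type":"array","items":{"type":"array","items":{"type":"number","minimum":-1,"maximum":1}}},"grip":{"type":"array","items":{"type":"number"}},"squeeze":{"type":"number"}},"required":["turn","offset","grip"]}

```bash
mkdir -p pics; ls
python3 - <<'E'
from rig import robot
import cv2,pickle
for n in("side","top"):
    s=robot.snapshot(n);pickle.dump(s,open(n+".pkl","wb"))
    cv2.imwrite(f"pics/{n}0.png",cv2.resize(s["pixels"][:,:,::-1],(800,600),interpolation=cv2.INTER_CUBIC))
    print(n,s["fx"],s["fy"],s["cx"],s["cy"],s["dist_coeffs"],s["pose"])
print(robot.observe())
E
```

```text
pics
side 419.68764425314725 419.68764425314725 280.3423267016264 210.6244700012926 [0.00358733 0.         0.         0.         0.        ] [[ 8.40160506e-01  2.32042811e-01 -4.90190226e-01  1.02867562e+02]
 [-5.42226982e-01  3.41121347e-01 -7.67871165e-01 -8.43165691e+02]
 [-1.09646334e-02  9.10929394e-01  4.12416557e-01  4.17943033e+02]
 [ 0.00000000e+00  0.00000000e+00  0.00000000e+00  1.00000000e+00]]
top 428.10665108480185 428.10665108480185 276.25495351346905 200.41640594586323 [-0.07896031  0.          0.          0.          0.        ] [[ 1.63079944e-03  9.97468519e-01 -7.10907513e-02  4.55252391e+02]
 [-9.99987263e-01  1.96622049e-03  4.64848617e-03 -2.08249004e+02]
 [ 4.77649871e-03  7.10822650e-02  9.97459020e-01  1.16187684e+03]
 [ 0.00000000e+00  0.00000000e+00  0.00000000e+00  1.00000000e+00]]
{'time': 0.1, 'qpos': array([ 1.04237975e+00,  3.51180858e-01,  1.65232922e+00, -4.12081038e-05,
        1.13909679e+00, -8.45632674e-02]), 'qd': array([-0.00102062, -0.00061622, -0.00052296, -0.00183028,  0.00062384,
       -0.00123326]), 'joint_efforts': array([-1.09082579e-03, -5.06826425e+01, -2.91878325e+01, -1.27670942e-04,
        2.65765615e-03, -4.10999780e-05]), 'tool_pos': array([236.00674022, 496.47690097, 230.824813  ]), 'ee_rot': array([-3.14057890e+00, -4.83867698e-05,  2.69775658e+00]), 'ft_force': array([ 0.12498119, -0.11574826, -0.12910876]), 'ft_torque': array([-0.00401855, -0.01345988,  0.01236229]), 'finger_force': 0.0, 'opening': 1.0022047860953858}
```

View pics/side0.png

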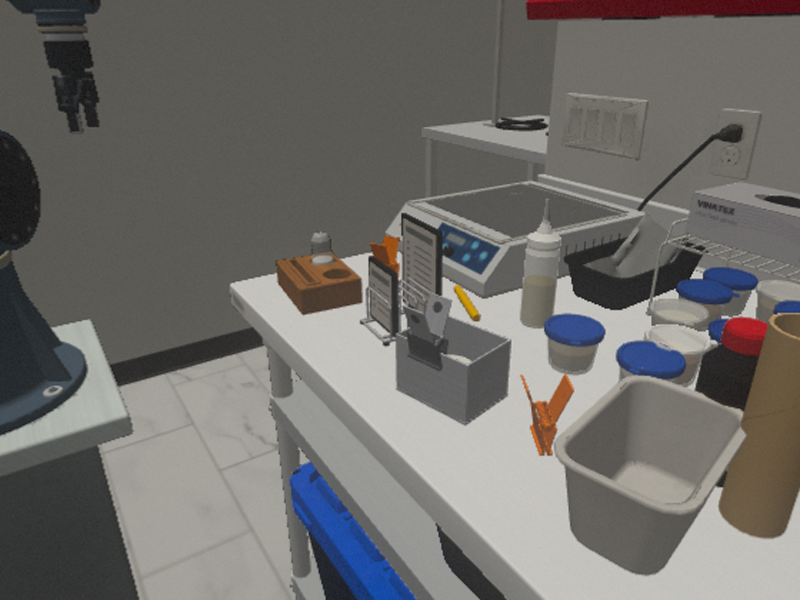

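View pics/top0.png

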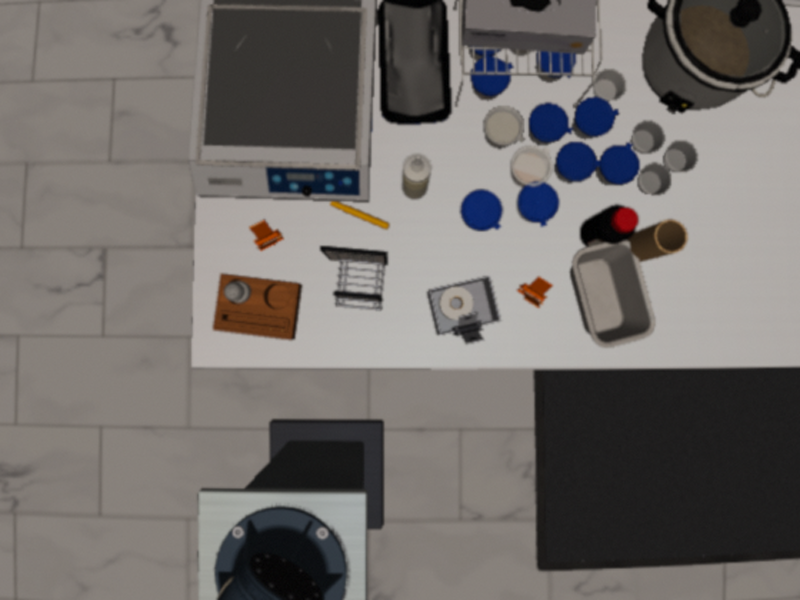

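Top view: caddy at about (258,307), rack at (360,280) with the tall card in its far slot (355,255) and the small one in its near slot (358,296), and bin at (464,308). Clip candidates are grey at (468,330) on the bin's wall, and orange at (535,290) and (265,235). The grey steel one on the wall fits the description. I'll confirm it in enlarged crops.

Run:
```python
import cv2,pickle
for n,(x0,x1,y0,y1,k) in dict(top=(145,355,160,245,3.8),side=(185,365,145,300,3.8)).items():
    p=pickle.load(open(n+".pkl","rb"))["pixels"][y0:y1,x0:x1,::-1]
    cv2.imwrite(f"pics/{n}1.png",cv2.convertScaleAbs(cv2.resize(p,None,fx=k,fy=k,interpolation=cv2.INTER_CUBIC),alpha=1.4))
```

```text
(no output)
```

View pics/top1.png

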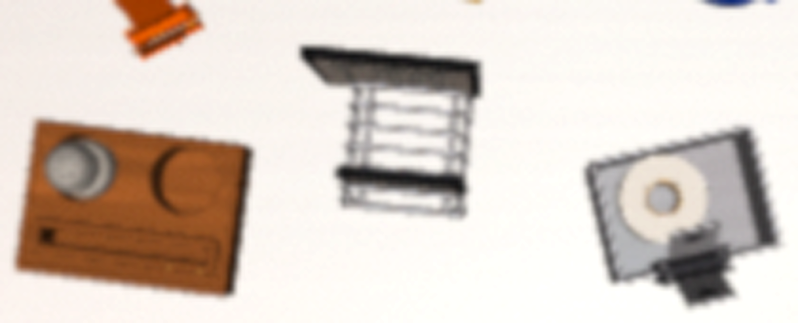

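View pics/side1.png

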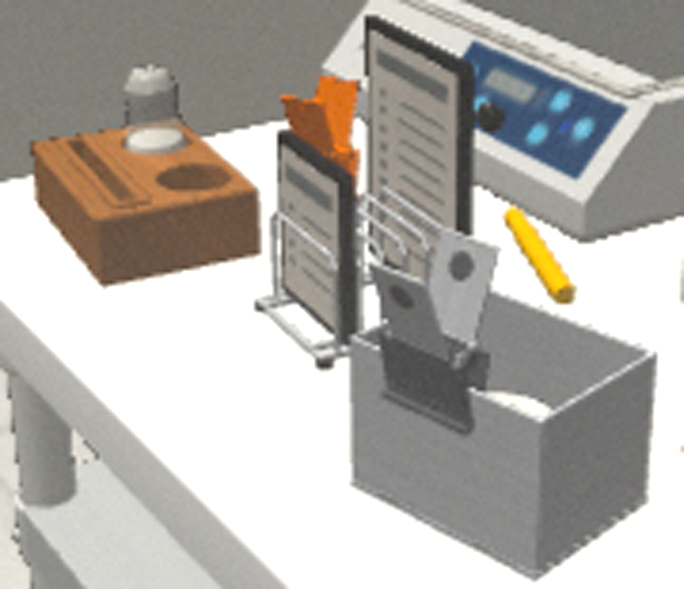

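```bash
cat > h.py <<'E'
import numpy as np,cv2,pickle
from scipy.optimize import least_squares
S={n:pickle.load(open(n+".pkl","rb")) for n in("side","top")}
def proj(n,P,s=None):
    s=s or S[n]; T=np.linalg.inv(s["pose"]); q=np.atleast_2d(P)@T[:3,:3].T+T[:3,3]; q=q*[1,-1,-1]
    K=np.array([[s["fx"],0,s["cx"]],[0,s["fy"],s["cy"]],[0,0,1]])
    return cv2.projectPoints(q,np.zeros(3),np.zeros(3),K,np.array(s["dist_coeffs"]))[0][:,0]
C=dict(top=(145,160,3.8),side=(185,145,3.8))
def px(n,uv): a,b,k=C[n]; return (np.array(uv)+.5)/k-.5+[a,b]
def place(p,L): 
    c,s=np.cos(p[2]),np.sin(p[2]); L=np.array(L,float); return np.c_[p[0]+c*L[:,0]-s*L[:,1],p[1]+s*L[:,0]+c*L[:,1],L[:,2]]
def fit(obs,p0,par=lambda p:p,verbose=True):
    def f(p): return np.concatenate([(proj(n,place(par(p),[l]))[0]-px(n,uv)) for n,uv,l in obs])
    r=least_squares(f,p0,x_scale=[100,100,.3][:len(p0)],loss="soft_l1")
    print(np.round(r.x,3)); 
    if verbose: print(np.round(f(r.x).reshape(-1,2),1).tolist())
    return r.x
E
python3 - <<'E'
from h import *
cad=fit([("side",(35,143),(-52,73,45)),("side",(103,222),(-52,-73,45)),("side",(260,190),(52,-73,45)),("side",(105,285),(-52,-73,0)),("side",(258,250),(52,-73,0)),("side",(37,190),(-52,73,0)),
("top",(38,120),(52,73,45)),("top",(243,147),(52,-73,45)),("top",(228,293),(-52,-73,45)),("top",(17,268),(-52,73,45)),("top",(128,248),(-26,0,48))],[480,100,-.1])
card=fit([("side",(367,20),(-4,56,160)),("side",(463,67),(-4,-56,160)),("side",(473,60),(4,-56,160)),("side",(378,15),(4,56,160)),
("top",(304,48),(4,56,160)),("top",(480,65),(4,-56,160)),("side",(278,133),(-74,42,110)),("side",(344,178),(-74,-42,110)),("side",(355,168),(-66,-42,110)),
("top",(340,172),(-70,42,110)),("top",(465,183),(-70,-42,110))],[580,-70,-.1])
b=fit([("side",(352,337),(-42,56,80)),("side",(540,415),(-42,-56,80)),("side",(655,352),(42,-56,80)),("side",(353,487),(-42,56,0)),("side",(537,578),(-42,-56,0)),("side",(648,497),(42,-56,0)),
("top",(748,128),(42,-56,80)),("top",(778,240),(-42,-56,80)),("top",(612,280),(-42,56,80)),("top",(588,165),(42,56,80))],[480,-330,.2])
fit([("side",(373,265),(-25,16,136)),("side",(440,290),(-25,-16,136)),("side",(432,232),(25,16,136)),("side",(498,250),(25,-16,136)),("side",(385,395),(-4,25,60)),("side",(470,432),(-4,-25,60)),
("top",(690,303),(-25,16,136)),("top",(735,295),(-25,-16,136))],[0.],par=lambda p:[*place(b,[(-40.5,p[0],0)])[0][:2],b[2]])
fit([("side",(373,265),(-25,16,136)),("side",(440,290),(-25,-16,136)),("side",(432,232),(25,16,136)),("side",(498,250),(25,-16,136)),("side",(385,395),(-4,25,60)),("side",(470,432),(-4,-25,60)),
("top",(690,303),(-25,16,136)),("top",(735,295),(-25,-16,136))],[*place(b,[(-40.5,0,0)])[0][:2],b[2]])
E
```

```text
[ 4.98828e+02  4.11950e+01 -1.14000e-01]
[[-0.8, 0.6], [-1.0, -0.1], [0.2, 0.2], [-0.0, 1.3], [1.4, 1.8], [0.3, 4.6], [-0.4, -0.1], [0.4, -0.8], [-0.6, 0.3], [-0.1, 0.3], [-0.9, -1.1]]
[ 5.85747e+02 -1.47847e+02 -6.10000e-02]
[[-0.6, -0.1], [1.9, 1.1], [2.6, 2.3], [-0.3, 0.7], [0.5, -0.1], [1.6, -1.6], [-2.2, -0.8], [-0.8, -0.1], [-0.2, 1.7], [-3.1, 0.2], [-2.0, -0.5]]
[ 5.01613e+02 -3.34314e+02  2.35000e-01]
[[-0.8, -0.4], [0.7, 1.2], [0.7, -0.6], [-0.4, -0.9], [-0.2, 0.2], [-0.3, 0.8], [-0.1, -1.8], [0.0, 0.8], [0.8, 0.6], [-0.7, -1.4]]
[4.04]
[[-0.9, -0.5], [-3.6, -1.3], [4.0, -1.1], [1.5, -0.5], [0.9, 0.1], [0.8, 0.5], [-1.1, 0.8], [0.0, -0.2]]
[ 4.60392e+02 -3.39476e+02  3.46000e-01]
[[-0.9, 0.3], [-2.1, -1.1], [1.5, -1.1], [0.2, -1.3], [-0.4, 0.8], [1.5, -0.0], [0.1, 1.6], [0.8, -0.9]]
```

Run:
```python
from h import *
t=fit([("side",(367,20),(-4,56,160)),("side",(463,67),(-4,-56,160)),("side",(473,60),(4,-56,160)),("side",(378,15),(4,56,160)),
("top",(304,48),(4,56,160)),("top",(480,65),(4,-56,160))],[580,-140,-.1])
s=fit([("side",(278,133),(-4,42,110)),("side",(344,178),(-4,-42,110)),("side",(355,168),(4,-42,110)),
("top",(340,172),(0,42,110)),("top",(465,183),(0,-42,110))],[510,-140,-.1])
cad=[498.8,41.2,-.114]; cl=[460.4,-339.5,.3]
W=[]
def draw(n,segs,box,k,name):
    x0,x1,y0,y1=box; im=cv2.convertScaleAbs(cv2.resize(S[n]["pixels"][y0:y1,x0:x1,::-1],None,fx=k,fy=k,interpolation=cv2.INTER_CUBIC),alpha=1.4)
    for a in segs:
        q=(proj(n,a)-[x0,y0]+.5)*k
        cv2.polylines(im,[np.int32(q*8)],False,(0,255,0),1,cv2.LINE_AA,3)
    return im
def rect(p,x,y,z): return place(p,[(-x,-y,z),(x,-y,z),(x,y,z),(-x,y,z),(-x,-y,z)])
segs=[rect(cad,52,73,45),rect([*place(cad,[(-26,0,0)])[0][:2],cad[2]],5.25,58.25,45),rect(t,4,56,160),place(t,[(0,-56,10),(0,-56,160)]),rect(s,4,42,110),
 place(cl,[(-25,-16,136),(-25,16,136)]),place(cl,[(25,-16,136),(25,16,136)]),place(cl,[(-4,-25,60),(-4,25,60),(0,23,94),(0,-23,94),(-4,-25,60)]),rect([501.6,-334.3,.235],42,56,80)]
cv2.imwrite("pics/o_top.png",draw("top",segs,(145,355,160,245),3.8,""))
cv2.imwrite("pics/o_side.png",draw("side",segs,(185,365,145,300),3.8,""))
```

```text
[ 5.85082e+02 -1.45064e+02 -1.07000e-01]
[[-0.5, -0.5], [-0.4, 1.0], [0.5, 2.2], [-0.2, 0.3], [-0.5, -0.9], [0.4, -0.2]]
[ 5.15870e+02 -1.48844e+02 -9.70000e-02]
[[-0.4, -0.2], [-0.1, 0.8], [0.6, 2.7], [-0.9, -0.4], [0.1, 0.1]]
```

View pics/o_top.png

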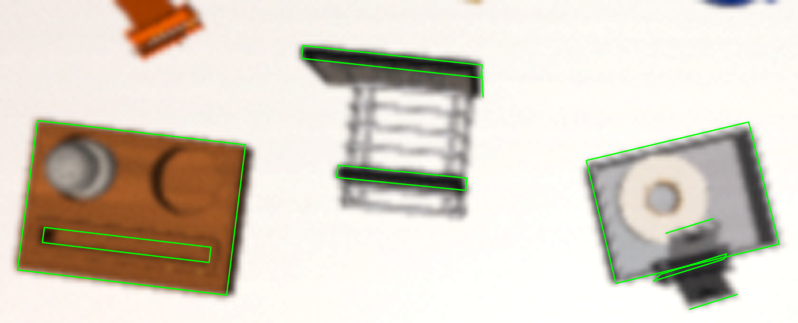

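View pics/o_side.png

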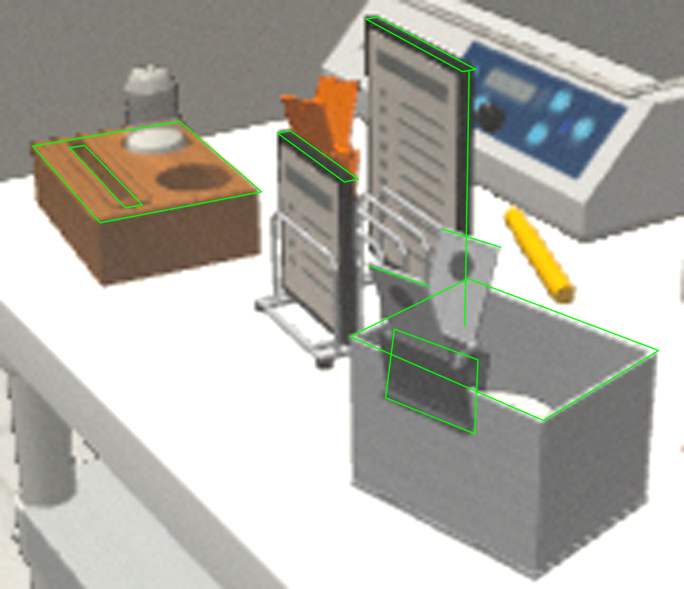

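The overlays fit well: the tall card is at (585,-145), yaw -0.107, and the slot centre at (473,44), yaw -0.114. The grey clip is at about (461,-340) on the bin's -x wall; side crop (430,330) confirms it's steel, so it's the one meant. Moving above the tall card.

>>> arm_command --turn '[[0,0,0.353],[0,0,0.353],[0,0,0.353],[0,0,0.353],[0,0,0.353]]' --offset '[[0,0,0],[0,0,0],[0,0,0],[0,0,0],[0,0,0]]' --grip '[0,0,0,0,0]'

```text
time: 0.72
tool_pos: [236.0, 496.6, 231.0]
ee_rot: [-3.141, 0.001, 1.81]
ft_force: [-0.4, -0.2, 0.3]
opening: 0.996
finger_force: 0.0
```

>>> arm_command --turn '[[0,0,0.353],[0,0,0.353],[0,0,0],[0,0,0],[0,0,0]]' --offset '[[0,0,0],[0,0,0],[-1,0.69,0],[-1,0.69,0],[-1,0.69,0]]' --grip '[0,0,0,0,0]'

```text
time: 1.35
tool_pos: [270.9, 431.8, 231.0]
ee_rot: [-3.141, 0.001, 1.462]
ft_force: [0.7, -0.5, 0.1]
opening: 0.995
finger_force: 0.0
```

>>> arm_command --turn '[[0,0,0],[0,0,0],[0,0,0],[0,0,0],[0,0,0]]' --offset '[[-1,0.69,0],[-1,0.69,0],[-1,0.69,0],[-1,0.69,0],[-1,0.69,0]]' --grip '[0,0,0,0,0]'

```text
time: 1.98
tool_pos: [328.7, 324.9, 231.1]
ee_rot: [-3.141, 0.0, 1.462]
ft_force: [1.2, 0.1, 1.0]
opening: 1.005
finger_force: 0.0
```

>>> arm_command --turn '[[0,0,0],[0,0,0],[0,0,0],[0,0,0],[0,0,0]]' --offset '[[-1,0.69,0],[-1,0.69,0],[-1,0.69,0],[-1,0.69,0],[-1,0.69,0]]' --grip '[0,0,0,0,0]'

```text
time: 2.6
tool_pos: [386.5, 218.0, 231.1]
ee_rot: [-3.141, 0.0, 1.462]
ft_force: [-0.4, 0.5, -0.7]
opening: 1.0
finger_force: 0.0
```

>>> arm_command --turn '[[0,0,0],[0,0,0],[0,0,0],[0,0,0],[0,0,0]]' --offset '[[-1,0.69,0],[-1,0.69,0],[-1,0.69,0],[-1,0.69,0],[-1,0.69,0]]' --grip '[0,0,0,0,0]'

```text
time: 3.22
tool_pos: [444.3, 111.2, 231.1]
ee_rot: [-3.141, 0.0, 1.462]
ft_force: [-0.3, 0.5, 0.7]
opening: 0.999
finger_force: 0.0
```

>>> arm_command --turn '[[0,0,0],[0,0,0],[0,0,0],[0,0,0],[0,0,0]]' --offset '[[-1,0.69,0],[-1,0.69,0],[-1,0.69,0],[-1,0.69,0],[-1,0.69,0]]' --grip '[0,0,0,0,0]'

```text
time: 3.85
tool_pos: [502.0, 4.3, 231.0]
ee_rot: [-3.141, 0.0, 1.462]
ft_force: [-0.2, 0.7, 0.1]
opening: 0.999
finger_force: 0.0
```

>>> arm_command --turn '[[0,0,0],[0,0,0],[0,0,0],[0,0,0],[0,0,0]]' --offset '[[-1,0.7,0],[-1,0.7,0],[-1,0.7,0],[-1,0.7,0],[-1,0.7,0]]' --grip '[0,0,0,0,0]'

```text
time: 4.47
tool_pos: [561.2, -103.2, 231.2]
ee_rot: [-3.141, -0.0, 1.462]
ft_force: [-0.5, 0.4, -0.5]
opening: 0.997
finger_force: 0.0
```

>>> arm_command --turn '[[0,0,0],[0,0,0],[0,0,0],[0,0,0],[0,0,0]]' --offset '[[-1,0.7,0],[-0.97,0.73,0],[0,0,0.85],[0,0,0.85],[0,0,0.85]]' --grip '[0,0,0,0,0]'

```text
time: 5.1
tool_pos: [584.2, -143.5, 178.7]
ee_rot: [-3.14, -0.0, 1.463]
ft_force: [0.3, 0.2, -0.8]
opening: 1.0
finger_force: 0.0
```

>>> arm_command --turn '[[0,0,0],[0,0,0],[0,0,0],[0,0,0],[0,0,0]]' --offset '[[0,0,0.85],[0,0,0.85],[0,0,0.85],[0,0,0],[0,0,0]]' --grip '[0,0,0,0,0]'

```text
time: 5.72
tool_pos: [585.1, -144.3, 129.7]
ee_rot: [3.141, 0.0, 1.462]
ft_force: [-0.1, 0.3, 0.5]
opening: 0.999
finger_force: 0.0
```

>>> arm_command --turn '[[0,0,0],[0,0,0],[0,0,0],[0,0,0],[0,0,0]]' --offset '[[0,0,0],[0,0,0],[0,0,0],[0,0,0],[0,0,0]]' --grip '[1,1,1,1,1]' --squeeze 30

```text
time: 6.35
tool_pos: [584.9, -144.3, 129.4]
ee_rot: [3.141, 0.0, 1.462]
ft_force: [1.4, -0.7, 0.7]
opening: 0.086
finger_force: 33.6
```

>>> arm_command --turn '[[0,0,0],[0,0,0],[0,0,0],[0,0,0],[0,0,0]]' --offset '[[0,0,-0.5],[0,0,-1],[0,0,-1],[0,0,-1],[0,0,-1]]' --grip '[1,1,1,1,1]'

```text
time: 6.98
tool_pos: [584.6, -144.1, 220.6]
ee_rot: [-3.142, 0.0, 1.462]
ft_force: [-0.3, 0.5, -0.7]
opening: 0.087
finger_force: 33.4
```

>>> arm_command --turn '[[0,0,0],[0,0,0],[0,0,0],[0,0,0],[0,0,0]]' --offset '[[0,0,-0.9],[0.98,-0.73,0],[0.98,-0.73,0],[0.98,-0.73,0],[0.98,-0.73,0]]' --grip '[1,1,1,1,1]'

```text
time: 7.6
tool_pos: [534.7, -59.3, 237.8]
ee_rot: [-3.142, -0.0, 1.462]
ft_force: [0.3, 0.1, -1.4]
opening: 0.09
finger_force: 33.4
```

>>> arm_command --turn '[[0,0,0],[0,0,0],[0,0,0],[0,0,0],[0,0,0]]' --offset '[[0.98,-0.73,0],[0.98,-0.73,0],[0.98,-0.73,0],[0.98,-0.73,0],[0.96,-0.75,0]]' --grip '[1,1,1,1,1]'

```text
time: 8.22
tool_pos: [472.0, 46.2, 237.4]
ee_rot: [3.142, -0.0, 1.462]
ft_force: [0.2, 0.0, -0.3]
opening: 0.086
finger_force: 33.4
```

Run:
```python
from rig import robot
import cv2,pickle,numpy as np
ims=[]
for n,(x0,x1,y0,y1) in dict(side=(185,285,110,230),top=(140,240,150,270)).items():
    s=robot.snapshot(n);pickle.dump(s,open(n+"2.pkl","wb"))
    ims.append(cv2.resize(s["pixels"][y0:y1,x0:x1,::-1],None,fx=4,fy=4,interpolation=cv2.INTER_CUBIC))
cv2.imwrite("pics/mid.png",cv2.convertScaleAbs(np.hstack(ims),alpha=1.4))
o=robot.observe();print(o["tool_pos"],o["ee_rot"],o["opening"],o["finger_force"])
```

```text
[471.60338921  46.75486691 237.47492397] [-3.14127614e+00 -2.13780441e-04  1.46412445e+00] 0.08748142553322881 33.36119055747986
```

View pics/mid.png

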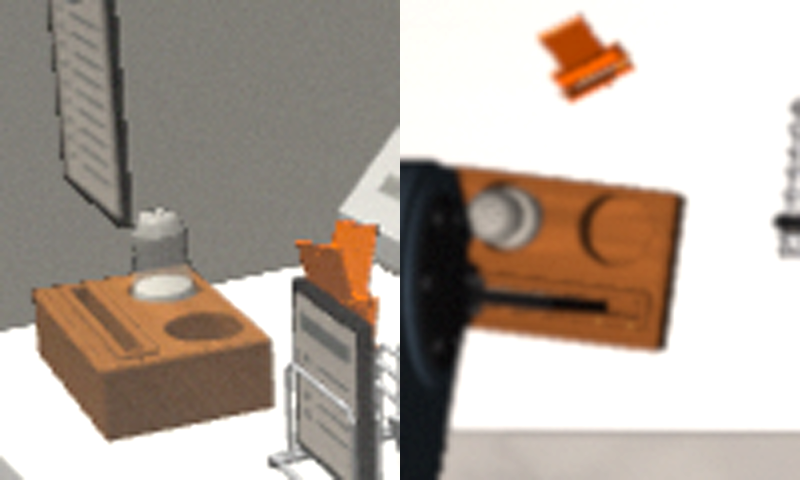

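The card hangs nearly upright over the slot: bottom corners at (66,182) and (116,222) in the side crop. I'll check its position against the tool.

Run:
```python
from h import *
import h
h.C["side"]=(185,110,4)
z=118
# predicted
p=[471.6,46.0,-.107]
print((proj("side",place(p,[(-4,56,z),(-4,-56,z),(4,-56,z)]))+.5-[185,110])*4)
c=fit([("side",(66,182),(-4,56,z)),("side",(114,223),(-4,-56,z)),("side",(130,221),(4,-56,z))],p)
# slot from new side crop: caddy corners
cad=fit([("side",(36,290),(-52,73,45)),("side",(105,372),(-52,-73,45)),("side",(272,338),(52,-73,45)),("side",(107,439),(-52,-73,0)),("side",(196,265),(52,73,45))],[498.8,41.2,-.114])
print(place(cad,[(-26,0,8)]))
```

```text
[[ 61.34479468 184.28719677]
 [119.97334559 235.71049932]
 [133.60224856 233.52536492]]
[ 4.80037e+02  6.42670e+01 -1.49000e-01]
[[-0.1, -2.0], [0.4, 0.4], [-0.2, 0.4]]
[ 5.0186e+02  4.5144e+01 -1.4100e-01]
[[0.6, -0.3], [-0.7, -0.6], [0.4, 0.3], [0.4, 0.6], [-0.7, -0.1]]
[[476.11997941  48.80863695   8.        ]]
```

Run:
```python
from h import *
a=S["side"]["pixels"].astype(int);b=pickle.load(open("side2.pkl","rb"))["pixels"].astype(int)
m=(abs(a-b).sum(2)>30)
for r in range(100,170,4):
    c=np.where(m[r,180:240])[0]+180
    print(r,(c.min(),c.max(),len(c)) if len(c) else "")
for c in range(198,220,2):
    r=np.where(m[60:185,c])[0]+60; print("col",c,r.max() if len(r) else "")
print(proj("side",place([471.6,46.0,-.107],[(-4,56,118),(-4,56,250),(4,-56,118),(4,-56,250),(-4,-56,118)])))
```

```text
100 (np.int64(196), np.int64(212), 15)
104 (np.int64(196), np.int64(213), 16)
108 (np.int64(197), np.int64(213), 11)
112 (np.int64(197), np.int64(213), 13)
116 (np.int64(197), np.int64(214), 11)
120 (np.int64(198), np.int64(214), 9)
124 (np.int64(198), np.int64(214), 11)
128 (np.int64(199), np.int64(215), 13)
132 (np.int64(199), np.int64(215), 12)
136 (np.int64(199), np.int64(215), 12)
140 (np.int64(200), np.int64(216), 11)
144 (np.int64(200), np.int64(216), 12)
148 (np.int64(200), np.int64(216), 11)
152 (np.int64(201), np.int64(216), 12)
156 (np.int64(203), np.int64(217), 11)
160 (np.int64(206), np.int64(217), 11)
164 (np.int64(212), np.int64(219), 7)
168 
col 198 127
col 200 149
col 202 155
col 204 158
col 206 160
col 208 160
col 210 162
col 212 164
col 214 166
col 216 166
col 218 167
[[199.83619867 155.57179919]
 [194.71047087 100.810899  ]
 [217.90056214 167.88134123]
 [213.37952283 108.45356762]
 [214.4933364  168.42762483]]
```

No tilt: the silhouette agrees with the prediction within 1 px. Correcting slightly and lowering to just above the lip.

>>> arm_command --turn '[[0,0,0],[0,0,0],[0,0,0],[0,0,0],[0,0,0]]' --offset '[[-0.07,0.09,0],[0,0,0.8],[0,0,0.8],[0,0,0.8],[0,0,0.7]]' --grip '[1,1,1,1,1]'

```text
time: 8.95
tool_pos: [474.8, 42.8, 174.6]
ee_rot: [3.142, 0.0, 1.461]
ft_force: [-0.1, -0.6, -1.3]
opening: 0.087
finger_force: 33.4
```

>>> arm_command --turn '[[0,0,0],[0,0,0],[0,0,0],[0,0,0],[0,0,0]]' --offset '[[0,0,0.2],[0,0,0.2],[0,0,0.2],[0,0,0.2],[0,0,0.2]]' --grip '[1,1,1,1,1]'

```text
time: 9.57
tool_pos: [479.7, 43.6, 163.2]
ee_rot: [3.128, -0.002, 1.462]
ft_force: [-18.0, 0.3, 107.6]
opening: 0.09
finger_force: 77.6
```

>>> arm_command --turn '[[0,0,0],[0,0,0],[0,0,0],[0,0,0],[0,0,0]]' --offset '[[0,0,-0.5],[0,0,-0.5],[0,0,-0.2],[0,0,0],[0,0,0]]' --grip '[1,1,1,1,1]'

```text
time: 10.2
tool_pos: [474.2, 43.5, 178.8]
ee_rot: [-3.141, 0.0, 1.462]
ft_force: [0.0, -0.6, -0.6]
opening: 0.087
finger_force: 38.7
```

Run:
```python
from rig import robot
import cv2,pickle,numpy as np
ims=[]
for n,(x0,x1,y0,y1) in dict(side=(185,285,110,230),top=(140,240,150,270)).items():
    s=robot.snapshot(n);pickle.dump(s,open(n+"3.pkl","wb"))
    ims.append(cv2.resize(s["pixels"][y0:y1,x0:x1,::-1],None,fx=4,fy=4,interpolation=cv2.INTER_CUBIC))
cv2.imwrite("pics/mid3.png",cv2.convertScaleAbs(np.hstack(ims),alpha=1.4))
o=robot.observe();print(o["tool_pos"],o["ee_rot"],o["opening"],o["finger_force"],o["ft_force"])
```

```text
[474.2364413   43.43781177 178.87720859] [-3.14080059e+00  1.00186633e-04  1.46233608e+00] 0.0848219041883751 38.715500235557556 [ 0.05577078 -0.18675668 -0.98582772]
```

View pics/mid3.png

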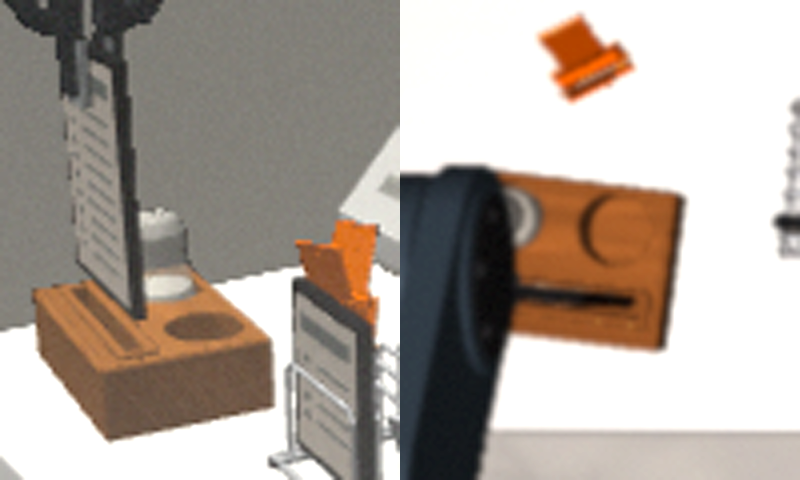

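```bash
cat >> h.py <<'E'
def rectify(n,s,p,xs,ys,z):
    X,Y=np.meshgrid(xs,ys); P=place(p,np.c_[X.ravel(),Y.ravel(),0*X.ravel()+z])
    q=proj(n,P,s).astype(np.float32).reshape(*X.shape,2)
    return cv2.remap(s["pixels"].mean(2).astype(np.float32),q[...,0],q[...,1],cv2.INTER_CUBIC)
def bpts(a,b,roi):
    x0,x1,y0,y1=roi; m=(abs(a.astype(int)-b.astype(int)).sum(2)>30)[y0:y1,x0:x1]
    m=cv2.morphologyEx(m.astype(np.uint8),cv2.MORPH_CLOSE,np.ones((5,5))); return m
E
python3 - <<'E'
from h import *
cad=[498.8,41.2,-.114]
xs=np.arange(-46,-6,2.); 
for n,z in(("top",45),("side",45)):
    r=rectify(n,S[n],cad,xs,np.arange(-45,46,1.),z); print(n,"x",[f"{x:.0f}:{v:.0f}" for x,v in zip(xs,r.mean(0))])
    ys=np.arange(-76,77,3.); r=rectify(n,S[n],cad,np.arange(-28,-23,1.),ys,z); print(n,"y",[f"{x:.0f}:{v:.0f}" for x,v in zip(ys,r.mean(1))])
s3={n:pickle.load(open(n+"3.pkl","rb")) for n in S}
m=bpts(S["side"]["pixels"],s3["side"]["pixels"],(185,245,110,200))
for r in range(18,82,4):
    c=np.where(m[r])[0]; print(r+110,(c.min()+185,c.max()+185) if len(c) else "",end="; ")
print()
for c in range(16,40,2):
    r=np.where(m[:,c])[0]; print(c+185,r.max()+110 if len(r) else "",end="; ")
print()
T=s3["top"]["pixels"].mean(2)-S["top"]["pixels"].mean(2)
print(np.round(T[218:232,264:304:2]).astype(int))
E
```

```text
top x ['-46:57', '-44:59', '-42:59', '-40:57', '-38:58', '-36:57', '-34:51', '-32:47', '-30:52', '-28:58', '-26:60', '-24:59', '-22:58', '-20:58', '-18:57', '-16:53', '-14:55', '-12:60', '-10:62', '-8:63']
top y ['-76:49', '-73:34', '-70:54', '-67:56', '-64:50', '-61:55', '-58:57', '-55:57', '-52:60', '-49:60', '-46:58', '-43:59', '-40:59', '-37:59', '-34:59', '-31:59', '-28:59', '-25:59', '-22:58', '-19:59', '-16:59', '-13:59', '-10:59', '-7:58', '-4:59', '-1:59', '2:60', '5:59', '8:59', '11:59', '14:59', '17:60', '20:59', '23:60', '26:60', '29:60', '32:59', '35:58', '38:60', '41:59', '44:60', '47:55', '50:39', '53:21', '56:17', '59:30', '62:48', '65:56', '68:56', '71:66', '74:104']
side x ['-46:90', '-44:92', '-42:92', '-40:89', '-38:84', '-36:86', '-34:94', '-32:91', '-30:74', '-28:65', '-26:66', '-24:66', '-22:67', '-20:76', '-18:91', '-16:96', '-14:92', '-12:89', '-10:94', '-8:97']
side y ['-76:60', '-73:68', '-70:77', '-67:86', '-64:88', '-61:80', '-58:74', '-55:76', '-52:79', '-49:81', '-46:78', '-43:72', '-40:69', '-37:67', '-34:67', '-31:67', '-28:68', '-25:67', '-22:67', '-
[... 1155 characters left out ...]
19 14]
 [19 20 18 18 18 18 17 19 19 18 18 20 19 18 18 18 18 19 18 15]
 [18 18 19 18 17 19 18 19 19 19 19 18 19 19 20 18 20 18 18 17]
 [18 20 19 18 18 20 18 18 19 19 20 18 19 20 19 19 20 19 19 18]
 [19 19 18 18 19 20 19 19 19 19 19 17 18 19 18 20 19 19 18 17]
 [18 19 19 19 19 19 19 20 18 19 20 19 19 19 19 19 19 18 17 18]
 [18 19 20 19 19 18 19 19 18 19 19 19 19 19 19 20 19 18 19 19]
 [18 19 19 19 18 18 18 18 18 18 20 19 19 18 18 19 18 19 18 19]
 [19 19 19 19 19 20 18 19 18 19 18 19 19 18 18 19 18 19 19 17]
 [19 18 19 18 19 17 19 20 19 19 18 19 20 19 18 19 18 19 18 19]
 [18 18 18 18 18 19 19 19 19 18 18 18 18 19 19 17 18 18 19 18]
 [18 19 18 19 18 19 17 19 18 19 18 19 20 20 18 20 19 19 19 18]]
```

```bash
cat > fitcard.py <<'E'
from h import *
import sys
from scipy.spatial.transform import Rotation as Ro
def box(p): # x,y,z of bottom centre, yaw, lean about card y, pitch about card x
    L=np.array([(a,b,c) for a in(-4,4) for b in(-56,56) for c in(0,150)],float)
    return Ro.from_euler("ZYX",p[3:]).apply(L)+p[:3]
def hull(n,p): return cv2.convexHull(proj(n,box(p)).astype(np.float32))
def dist(n,p,pts): h=hull(n,p); return [cv2.pointPolygonTest(h,(float(a),float(b)),True) for a,b in pts]
def fitc(obs,p0,sig):
    p0=np.array(p0,float);sig=np.array(sig)
    f=lambda p:np.concatenate([np.array(dist(n,p,pts))/.4 for n,pts in obs]+[(p-p0)/sig])
    r=least_squares(f,p0,x_scale=sig,diff_step=1e-4,loss="soft_l1"); 
    print(np.round(r.x,3),[np.round(dist(n,r.x,pts),1).tolist() for n,pts in obs]); return r.x
E
python3 - <<'E'
from fitcard import *
s3={n:pickle.load(open(n+"3.pkl","rb")) for n in S}
A=s3["top"]["pixels"].mean(2); print(np.round(A[216:236,170:206:2]).astype(int))
# side edges (pixel centres; edge half a pixel outside)
side=[(c-.5,r) for r,c in((132,200),(140,201),(148,202),(156,203),(164,203.4),(172,204.3))]+[(c+.5,r) for r,c in((132,216),(140,217),(148,217.8),(156,218.4),(168,219.8),(176,220.4),(184,221))]+[(c,r+.5) for c,r in((207,178),(209,181),(211,183),(213,185),(215,187),(217,189))]
p0=[474.2,42.7,59.5,-.109,0,0]
print(np.round(dist("side",p0,side),1))
fitc([("side",side)],p0,[3,3,6,.03,.05,.05])
fitc([("side",side)],p0,[.5,3,6,.03,.05,.05])
E
```

```text
[[ 68  70  71  71  71  72  73  73  74  72  63  62  68  68  74  77  77  75]
 [ 66  70  69  71  72  70  72  73  72  74  73  71  73  74  76  77  76  76]
 [ 61  68  66  68  70  71  71  71  72  73  73  73  74  75  74  75  76  72]
 [ 53  59  59  62  69  68  67  69  71  71  71  72  73  73  73  74  76  72]
 [ 51  58  66  66  62  57  57  62  68  68  69  68  72  73  72  73  74  69]
 [ 39  46  66  66  61  58  56  58  58  59  59  60  67  69  69  70  72  69]
 [ 20  23  34  41  41  41  46  54  53  53  52  52  54  56  57  62  68  68]
 [ 18  20  20  21  22  23  23  27  27  26  30  37  41  49  55  60  60  69]
 [ 23  31  28  26  23  20  20  17   9   6  10  15  19  24  44  65  55  67]
 [ 39  44  40  32  34  33  29  21  13  13  10  13  10  11  37  64  55  65]
 [ 55  53  49  44  48  49  41  28  26  30  30  32  29  26  50  64  55  64]
 [ 63  64  63  60  59  56  48  44  44  49  50  50  50  48  59  64  58  62]
 [ 61  65  67  64  64  64  62  60  58  55  52  50  50  54  58  64  62  61]
 [ 66  67  68  64  63  64  67  64  65  66  65  59  57  57  52  63  66  58]
 [ 65  66  65  66  66  66  64  62  65  67  68  64 
[... 176 characters left out ...]
[113 105  90  83  75  71  69  66  66  66  66  66  68  69  68  67  67  53]
 [161 154 140 133 112 103  90  82  74  71  68  66  67  66  68  68  68  50]
 [190 187 184 178 162 152 139 130 111 101  89  83  73  70  69  67  66  45]]
[ 0.3  0.5  0.8  1.1  0.7  0.9  0.4 -0.  -0.3 -0.3 -0.8 -0.8 -0.8  2.3
  1.6  1.6  1.6  1.6  1.7]
[ 4.76698e+02  4.21410e+01  6.29620e+01 -1.16000e-01 -1.80000e-02
 -0.00000e+00] [[-0.1, 0.0, 0.2, 0.3, -0.2, -0.2, 0.2, -0.0, -0.1, 0.1, -0.2, -0.1, 0.0, 0.6, -0.1, -0.1, -0.1, -0.0, 0.0]]
[ 4.74365e+02  3.99380e+01  6.57120e+01 -1.19000e-01  0.00000e+00
  0.00000e+00] [[-0.5, -0.2, 0.1, 0.4, 0.0, 0.2, 0.7, 0.3, 0.1, 0.1, -0.4, -0.4, -0.4, 0.5, -0.1, -0.1, -0.0, -0.0, 0.0]]
```

Run:
```python
from fitcard import *
side=[(c-.5,r) for r,c in((132,200),(140,201),(148,202),(156,203),(164,203.4),(172,204.3))]+[(c+.5,r) for r,c in((132,216),(140,217),(148,217.8),(156,218.4),(168,219.8),(176,220.4),(184,221))]+[(c,r+.5) for c,r in((209,181),(211,183),(213,185),(215,187),(217,189))]
top=[(186,222.9),(190,223),(194,223.3),(186,226.5),(190,226.3),(194,226.2),(198,224.7),(197.8,225.4)]
for z in(62,64.5):
    p0=[474.2,42.7,z,-.11,0,0]; sg=[5,5,.3,.01,.02,.01]
    fitc([("top",top)],p0,sg); fitc([("side",side)],p0,sg)
# slot reference per camera: caddy fitted per view
obs=[("side",(35,143),(-52,73,45)),("side",(103,222),(-52,-73,45)),("side",(260,190),(52,-73,45)),("side",(180,122),(52,73,45)),("side",(105,285),(-52,-73,0)),
("top",(38,120),(52,73,45)),("top",(245,147),(52,-73,45)),("top",(228,293),(-52,-73,45)),("top",(17,268),(-52,73,45))]
for n in("top","side"):
    c=fit([o for o in obs if o[0]==n],[499,41,-.11]); print(n,place(c,[(-26,0,8)]))
    ys=np.arange(-72,73,2.)
    for x in (-26,-24): print([f"{a:.0f}:{v:.0f}" for a,v in zip(ys,rectify(n,S[n],c,np.arange(x-2,x+2.1,1.),ys,48).mean(1)) if abs(a)>42])
    xs=np.arange(-44,-6,1.5); print([f"{a:.1f}:{v:.0f}" for a,v in zip(xs,rectify(n,S[n],c,xs,np.arange(-40,41,2.),48).mean(0))])
```

```text
[ 4.74946e+02  4.36960e+01  6.20000e+01 -1.07000e-01  0.00000e+00
  0.00000e+00] [[0.4, 0.1, -0.1, -0.2, 0.2, 0.5, -0.1, 0.1]]
[ 4.7734e+02  4.6119e+01  6.2032e+01 -1.1400e-01  0.0000e+00 -1.2000e-02] [[-0.4, -0.1, 0.1, 0.3, -0.0, 0.1, 0.7, 0.3, 0.1, 0.2, -0.3, -0.3, -0.3, 0.1, 0.1, 0.0, 0.0, -0.0]]
[ 4.74921e+02  4.32610e+01  6.45000e+01 -1.07000e-01  0.00000e+00
  0.00000e+00] [[0.4, 0.1, -0.1, -0.2, 0.2, 0.5, -0.1, 0.1]]
[ 4.75138e+02  3.90260e+01  6.44720e+01 -1.15000e-01 -1.60000e-02
  0.00000e+00] [[-0.1, 0.1, 0.2, 0.3, -0.1, -0.1, 0.3, 0.1, -0.0, 0.1, -0.2, -0.1, 0.0, -0.1, -0.1, -0.0, -0.0, 0.0]]
[ 4.98624e+02  4.04120e+01 -1.17000e-01]
[[-0.0, -0.1], [0.2, -0.7], [-0.4, 0.5], [0.1, 0.2]]
top [[472.80217062  43.44884631   8.        ]]
['-72:40', '-70:53', '-68:57', '-66:54', '-64:50', '-62:52', '-60:56', '-58:57', '-56:56', '-54:58', '-52:60', '-50:60', '-48:59', '-46:58', '-44:59', '44:60', '46:58', '48:51', '50:39', '52:26', '54:18', '56:18', '58:25', '60:37', '62:48', '64:55', '66:57', '68:56', '70:60', '72:77']
['-72:41', '-70:53', '-68:58', '-66:54', '-64:49', '-62:51', 
[... 871 characters left out ...]
:60', '52:60', '54:62', '56:65', '58:69', '60:74', '62:78', '64:80', '66:81', '68:84', '70:87', '72:90']
['-72:93', '-70:87', '-68:77', '-66:71', '-64:73', '-62:79', '-60:86', '-58:89', '-56:87', '-54:84', '-52:82', '-50:81', '-48:81', '-46:81', '-44:81', '44:74', '46:73', '48:71', '50:70', '52:70', '54:71', '56:72', '58:74', '60:76', '62:78', '64:77', '66:75', '68:75', '70:79', '72:85']
['-44.0:90', '-42.5:86', '-41.0:83', '-39.5:87', '-38.0:93', '-36.5:94', '-35.0:84', '-33.5:70', '-32.0:64', '-30.5:65', '-29.0:66', '-27.5:65', '-26.0:66', '-24.5:71', '-23.0:83', '-21.5:93', '-20.0:96', '-18.5:94', '-17.0:90', '-15.5:90', '-14.0:95', '-12.5:97', '-11.0:95', '-9.5:95', '-8.0:95', '-6.5:96']
```

Both views agree the card sits about 3 mm too far along +x, which put it on the far lip, with y right. Shifting and re-checking.

>>> arm_command --turn '[[0,0,0],[0,0,0],[0,0,0],[0,0,0],[0,0,0]]' --offset '[[0.03,-0.16,0],[0,0,0],[0,0,0.2],[0,0,0.2],[0,0,0]]' --grip '[1,1,1,1,1]'

```text
time: 10.92
tool_pos: [471.1, 44.4, 170.8]
ee_rot: [-3.141, 0.0, 1.462]
ft_force: [-0.2, -0.1, -0.9]
opening: 0.092
finger_force: 38.7
```

>>> arm_command --turn '[[0,0,0],[0,0,0],[0,0,0],[0,0,0],[0,0,0]]' --offset '[[0,0,0.15],[0,0,0.15],[0,0,0.15],[0,0,0.1],[0,0,0]]' --grip '[1,1,1,1,1]'

```text
time: 11.55
tool_pos: [471.3, 44.4, 160.2]
ee_rot: [-3.141, 0.0, 1.462]
ft_force: [1.1, 1.3, -1.0]
opening: 0.088
finger_force: 38.7
```

>>> arm_command --turn '[[0,0,0],[0,0,0],[0,0,0],[0,0,0],[0,0,0]]' --offset '[[0,0,0.15],[0,0,0.15],[0,0,0.15],[0,0,0.15],[0,0,0]]' --grip '[1,1,1,1,1]'

```text
time: 12.18
tool_pos: [471.2, 44.4, 148.0]
ee_rot: [-3.141, 0.0, 1.462]
ft_force: [0.4, -0.4, -0.2]
opening: 0.084
finger_force: 38.6
```

>>> arm_command --turn '[[0,0,0],[0,0,0],[0,0,0],[0,0,0],[0,0,0]]' --offset '[[0,0,0.2],[0,0,0.2],[0,0,0.2],[0,0,0.2],[0,0,0]]' --grip '[1,1,1,1,1]'

```text
time: 12.8
tool_pos: [471.2, 44.4, 132.0]
ee_rot: [-3.141, 0.0, 1.462]
ft_force: [-0.7, -0.4, -1.4]
opening: 0.088
finger_force: 38.6
```

>>> arm_command --turn '[[0,0,0],[0,0,0],[0,0,0],[0,0,0],[0,0,0]]' --offset '[[0,0,0.1],[0,0,0.1],[0,0,0.1],[0,0,0.1],[0,0,0]]' --grip '[1,1,1,1,1]'

```text
time: 13.42
tool_pos: [471.3, 44.4, 124.2]
ee_rot: [-3.141, 0.0, 1.462]
ft_force: [-0.7, 0.2, -1.1]
opening: 0.093
finger_force: 38.7
```

>>> arm_command --turn '[[0,0,0],[0,0,0],[0,0,0],[0,0,0],[0,0,0]]' --offset '[[0,0,0.1],[0,0,0.1],[0,0,0.1],[0,0,0],[0,0,0]]' --grip '[1,1,1,1,1]'

```text
time: 14.05
tool_pos: [473.9, 43.4, 123.1]
ee_rot: [3.135, 0.001, 1.462]
ft_force: [-12.5, -12.5, 60.1]
opening: 0.083
finger_force: 52.9
```

Floor reached at TCP z≈124. Relieving the load, then releasing and rising.

>>> arm_command --turn '[[0,0,0],[0,0,0],[0,0,0],[0,0,0],[0,0,0]]' --offset '[[0,0,-0.26],[0,0,0],[0,0,0],[0,0,0],[0,0,0]]' --grip '[1,1,0.8,0,0]'

```text
time: 14.68
tool_pos: [471.3, 44.4, 123.2]
ee_rot: [-3.141, 0.0, 1.462]
ft_force: [-0.7, -0.8, 0.0]
opening: 0.616
finger_force: 0.0
```

>>> arm_command --turn '[[0,0,0],[0,0,0],[0,0,0],[0,0,0],[0,0,0]]' --offset '[[0,0,0],[0,0,-0.7],[0,0,-1],[0,0,-1],[0,0,-1]]' --grip '[0,0,0,0,0]'

```text
time: 15.3
tool_pos: [471.4, 44.4, 199.2]
ee_rot: [3.141, -0.0, 1.462]
ft_force: [0.1, -0.6, -0.4]
opening: 0.997
finger_force: 0.0
```

>>> arm_command --turn '[[0,0,0],[0,0,0],[0,0,0],[0,0,0],[0,0,0]]' --offset '[[-1,0,-1],[-1,0,-1],[-1,0,0],[-1,0,0],[-1,0,0]]' --grip '[0,0,0,0,0]'

```text
time: 15.92
tool_pos: [460.4, -55.7, 238.6]
ee_rot: [3.141, 0.0, 1.462]
ft_force: [0.2, 0.1, 0.2]
opening: 0.998
finger_force: 0.0
```

>>> arm_command --turn '[[0,0,0],[0,0,0],[0,0,0],[0,0,0],[0,0,0]]' --offset '[[-1,0,0],[-1,0,0],[-1,0,0],[-1,0,0],[-1,0,0]]' --grip '[0,0,0,0,0]'

```text
time: 16.55
tool_pos: [449.6, -155.1, 238.5]
ee_rot: [3.141, 0.0, 1.462]
ft_force: [0.0, -0.5, -0.4]
opening: 1.0
finger_force: 0.0
```

Run:
```python
from rig import robot
import cv2,pickle,numpy as np
ims=[]
for n,(x0,x1,y0,y1) in dict(side=(185,285,110,230),top=(140,240,160,280)).items():
    s=robot.snapshot(n);pickle.dump(s,open(n+"4.pkl","wb"))
    ims.append(cv2.resize(s["pixels"][y0:y1,x0:x1,::-1],None,fx=4,fy=4,interpolation=cv2.INTER_CUBIC))
cv2.imwrite("pics/home.png",cv2.convertScaleAbs(np.hstack(ims),alpha=1.4))
o=robot.observe();print(o["tool_pos"],o["ee_rot"],o["opening"],o["ft_force"])
```

```text
[ 449.59673484 -155.63480983  238.37627575] [3.14068699e+00 5.77539693e-04 1.46080966e+00] 0.9998736049698461 [-0.66166642 -0.14041138  0.53123924]
```

View pics/home.png

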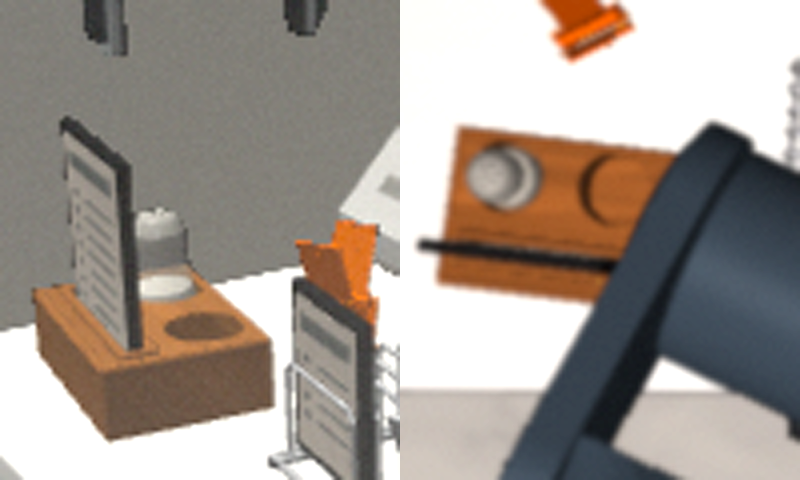

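The tall card stands home in the slot: top edge from (62,120) to (131,165) in the side crop. Next the clip, so moving over the bin's -x wall.

>>> arm_command --turn '[[0,0,-0.345],[0,0,-0.345],[0,0,0],[0,0,0],[0,0,0]]' --offset '[[0,0,0],[0,0,0],[-0.91,-0.16,0],[-0.91,-0.16,0],[-0.91,-0.16,0]]' --grip '[0,0,0,0,0]'

```text
time: 17.27
tool_pos: [453.2, -211.3, 237.6]
ee_rot: [3.141, 0.0, 1.805]
ft_force: [0.3, 0.4, 0.7]
opening: 1.0
finger_force: 0.0
```

>>> arm_command --turn '[[0,0,0],[0,0,0],[0,0,0],[0,0,0],[0,0,0]]' --offset '[[-0.91,-0.16,0],[-0.91,-0.16,0],[-0.91,-0.16,0],[-0.91,-0.16,0],[-0.91,-0.16,0]]' --grip '[0,0,0,0,0]'

```text
time: 17.9
tool_pos: [459.0, -303.2, 237.5]
ee_rot: [-3.142, -0.0, 1.807]
ft_force: [-0.7, 0.5, -0.1]
opening: 1.001
finger_force: 0.0
```

>>> arm_command --turn '[[0,0,0],[0,0,0],[0,0,0],[0,0,0],[0,0,0]]' --offset '[[-0.91,-0.16,0],[-0.91,-0.16,0],[0,0,1],[0,0,1],[0,0,0]]' --grip '[0,0,0,0,0]'

```text
time: 18.52
tool_pos: [460.7, -339.0, 196.3]
ee_rot: [-3.14, -0.002, 1.807]
ft_force: [0.1, -1.1, -0.4]
opening: 1.001
finger_force: 0.0
```

Run:
```python
from rig import robot
import cv2,pickle,numpy as np
for n in("side","top"):
    pickle.dump(robot.snapshot(n),open(n+"5.pkl","wb"))
o=robot.observe();print(o["tool_pos"],o["ee_rot"],o["opening"],o["ft_force"])
from fitcard import *
s=pickle.load(open("side5.pkl","rb"))["pixels"];t=pickle.load(open("top5.pkl","rb"))["pixels"]
m=(abs(S["side"]["pixels"].astype(int)-s.astype(int)).sum(2)>30)[120:205,190:235].astype(np.uint8)
m=cv2.morphologyEx(m,cv2.MORPH_CLOSE,np.ones((5,5)))
m=(cv2.connectedComponents(m)[1]==np.argmax(np.bincount(cv2.connectedComponents(m)[1].ravel())[1:])+1)
for r in range(0,85,4):
    c=np.where(m[r])[0]
    if len(c): print(r+120,c.min()+190,c.max()+190,end="; ")
print()
for c in range(0,45,2):
    r=np.where(m[:,c])[0]
    if len(r): print(c+190,r.min()+120,r.max()+120,end="; ")
print()
print(np.round(t.mean(2)[214:234,142:202:3]).astype(int))
```

```text
[ 461.45191215 -339.32181525  198.10070027] [3.14128104e+00 4.50344441e-04 1.80734978e+00] 0.9981219222999429 [ 0.49539708  0.13976723 -0.34274962]
140 200 203; 144 200 208; 148 201 213; 152 201 216; 156 201 217; 160 202 217; 164 202 217; 168 203 218; 172 203 218; 176 203 219; 180 204 219; 184 204 219; 188 208 219; 192 211 220; 196 215 220; 
200 139 146; 202 139 167; 204 141 185; 206 142 186; 208 144 189; 210 145 191; 212 147 193; 214 149 195; 216 150 197; 218 166 197; 220 174 196; 222 174 174; 
[[197 198 197 124  73  73  73  72  72  74  75  76  76  78  77  64  56  75
   75  76]
 [197 197 197 114  73  71  72  73  72  73  74  76  76  77  78  74  52  67
   71  79]
 [197 196 197 109  71  69  69  72  73  73  74  74  77  77  76  77  67  66
   71  79]
 [197 193 194 100  66  61  63  70  68  73  73  73  74  75  76  76  76  75
   78  78]
 [197 170 172  87  67  67  64  62  60  68  69  71  74  73  74  75  76  78
   78  79]
 [195 106 114  68  59  62  67  66  65  66  62  64  71  70  71  75  75  76
   76  77]
 [194  56  48  35  37  42  52  58  64  68  67  65  65  60  65  72  73  73
   76  76]
 [19
[... 401 characters left out ...]
  16  18
   28  43]
 [199 198 179  70  67  70  68  69  67  61  58  49  41  36  29  24  15   6
    9  34]
 [199 198 174  71  71  71  67  68  71  68  69  65  60  55  47  39  24  16
   22  40]
 [198 198 170  67  70  70  70  71  72  64  68  70  68  68  63  59  47  37
   41  49]
 [199 198 173  69  68  67  68  68  72  67  71  68  67  70  68  69  68  61
   57  56]
 [198 199 178  93  80  72  71  68  68  68  69  69  70  69  65  67  72  68
   68  66]
 [199 199 189 145 122 105  90  77  70  68  67  68  70  69  70  70  69  66
   72  66]
 [199 200 197 189 170 154 141 118  97  83  75  70  68  68  69  71  72  70
   71  64]
 [199 199 201 199 194 191 186 168 146 126 109  93  78  71  69  68  69  71
   71  69]]
```

Run:
```python
from fitcard import *
side=[(c-.5,r) for r,c in((144,200),(152,201),(160,201.6),(168,202.6),(176,203.3),(184,204))]+[(c+.5,r) for r,c in((156,216.8),(164,217.4),(172,218.2),(180,219),(188,219.4))]+[(c,r-.5) for c,r in((204,140.8),(206,142),(208,144),(210,145.3),(212,147),(214,148.8))]
top=[(144,220.5),(151,219.5),(157,220),(166,221.2),(178,222.8),(145,221.6),(148,222)]
p0=[472.3,44.3,8,-.112,0,0]
for obs in ([("side",side),("top",top)],[("side",side)],[("top",top)]):
    p=fitc(obs,p0,[4,4,.5,.02,.05,.01]); print("top centre",np.round((box(p)[[1,3,5,7]]).mean(0),1))
```

```text
[ 4.71711e+02  4.35330e+01  8.10700e+00 -1.22000e-01  8.00000e-03
 -0.00000e+00] [[-0.4, -0.1, -0.2, 0.1, 0.1, 0.2, 0.3, 0.2, -0.0, -0.3, -0.1, 0.1, -0.3, 0.1, -0.2, -0.1, 0.1], [0.1, 0.3, 0.0, 0.1, 0.1, 0.3, 0.3]]
top centre [472.9  43.4 158.1]
[ 4.73356e+02  4.55130e+01  8.08700e+00 -1.19000e-01 -1.00000e-03
 -0.00000e+00] [[-0.2, 0.0, -0.1, 0.1, 0.1, 0.0, 0.1, 0.2, -0.0, -0.2, 0.0, 0.0, -0.3, 0.1, -0.2, -0.1, 0.1]]
top centre [473.2  45.5 158.1]
[ 4.71717e+02  4.35930e+01  7.98800e+00 -1.23000e-01  9.00000e-03
  1.00000e-03] [[0.1, 0.3, 0.0, 0.1, 0.2, 0.2, 0.2]]
top centre [473.   43.2 158. ]
```

>>> arm_command --turn '[[0,0,0],[0,0,0],[0,0,0],[0,0,0],[0,0,0]]' --offset '[[0,0,1],[0,0,1],[0,0,1],[0,0,0.7],[0,0,0.6]]' --grip '[0,0,0,0,0]'

```text
time: 19.25
tool_pos: [461.5, -339.2, 111.5]
ee_rot: [3.141, 0.001, 1.807]
ft_force: [0.1, 0.5, -0.0]
opening: 1.002
finger_force: 0.0
```

>>> arm_command --turn '[[0,0,0],[0,0,0],[0,0,0],[0,0,0],[0,0,0]]' --offset '[[0,0,0],[0,0,0],[0,0,0],[0,0,0],[0,0,0]]' --grip '[1,1,1,1,1]' --squeeze 35

```text
time: 19.88
tool_pos: [461.4, -339.0, 111.8]
ee_rot: [3.141, 0.0, 1.807]
ft_force: [-0.4, 0.3, 1.6]
opening: 0.181
finger_force: 39.7
```

>>> arm_command --turn '[[0,0,0],[0,0,0],[0,0,0],[0,0,0],[0,0,0]]' --offset '[[0,0,0],[0,0,0],[0,0,-0.1],[0,0,-0.1],[0,0,0]]' --grip '[1,1,1,1,1]'

```text
time: 20.5
tool_pos: [461.2, -338.9, 115.5]
ee_rot: [-3.142, 0.0, 1.807]
ft_force: [-0.3, -0.9, -0.7]
opening: 0.18
finger_force: 39.4
```

>>> arm_command --turn '[[0,0,0],[0,0,0],[0,0,0],[0,0,0],[0,0,0]]' --offset '[[0,0,-0.5],[0,0,-1],[0,0,-1],[0,0,-1],[0,0,-1]]' --grip '[1,1,1,1,1]'

```text
time: 21.12
tool_pos: [461.2, -338.9, 206.8]
ee_rot: [3.141, 0.0, 1.807]
ft_force: [0.5, -0.4, -0.5]
opening: 0.182
finger_force: 39.4
```

>>> arm_command --turn '[[0,0,0],[0,0,0],[0,0,0],[0,0,0],[0,0,0]]' --offset '[[0,0,-1],[0,0,-1],[0,0,0],[0,0,0],[0,0,0]]' --grip '[1,1,1,1,1]'

```text
time: 21.75
tool_pos: [460.9, -338.6, 244.6]
ee_rot: [-3.141, -0.001, 1.807]
ft_force: [-0.4, -0.5, 0.1]
opening: 0.182
finger_force: 39.4
```

Run:
```python
from rig import robot
from h import *
o=robot.observe();print(o["tool_pos"],o["ee_rot"],o["opening"],o["finger_force"],o["ft_force"])
s=robot.snapshot("side");pickle.dump(s,open("side6.pkl","wb"))
c=proj("side",[[461,-339,220]])[0].astype(int);print(c)
x0,y0=c[0]-35,c[1]-35
cv2.imwrite("pics/clip.png",cv2.convertScaleAbs(cv2.resize(s["pixels"][y0:y0+75,x0:x0+75,::-1],None,fx=8,fy=8,interpolation=cv2.INTER_CUBIC),alpha=1.4));print(x0,y0)
```

```text
[ 460.92457105 -338.6495798   244.63079055] [-3.14076480e+00 -1.13203648e-03  1.80728650e+00] 0.182336533663323 39.41299259662628 [-0.42590108 -0.52832204  0.07527402]
[299 161]
264 126
```

View pics/clip.png

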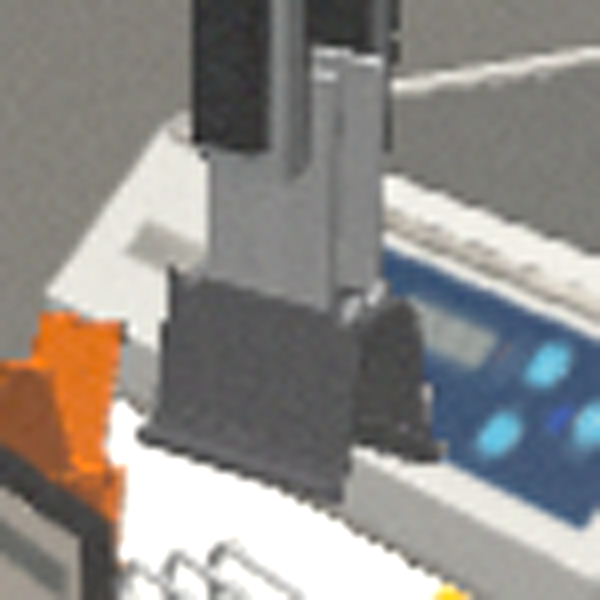

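The clip is held wide open: near lip (140,437)–(343,500), far jaw's corner (438,455), lever tips near (345,50). Now locating the pivot relative to the tool.

Run:
```python
from h import *
import h
h.C["side"]=(264,126,8)
def run(obs,tag):
    f=lambda p:np.concatenate([(proj("side",place([p[0],p[1],.236],[np.add(l,(0,0,p[2]))]))[0]-px("side",uv))/.5 for uv,l in obs]+[(p-[460.9,-338.6,226])/[4,6,10]])
    r=least_squares(f,[460.9,-338.6,226]);print(tag,np.round(r.x,1),np.round(f(r.x)[:-3].reshape(-1,2)*.5,1).tolist())
lip=[((140,437),(-15.5,25,-31)),((343,500),(-15.5,-25,-31)),((438,455),(15.5,-25,-31))]
run(lip,"lips"); run(lip+[((380,52),(8.5,-16,47)),((312,50),(-8.5,-16,47))],"all")
P=place([461,-338.6,.236],[(-15.5,25,194),(-15.5,-25,194),(15.5,-25,194),(8.5,-16,272),(-8.5,-16,272)])
print(((proj("side",P)-[264,126]+.5)*8).round())
```

```text
lips [ 460.5 -340.8  219.9] [[0.4, 0.0], [-0.8, -0.1], [0.4, 0.1]]
all [ 455.4 -346.   223.4] [[-0.5, -0.5], [-1.5, -0.6], [-0.2, -0.4], [0.6, -0.6], [1.5, 1.9]]
[[140. 410.]
 [333. 470.]
 [437. 428.]
 [386.  27.]
 [326.  44.]]
```

>>> arm_command --turn '[[0,0,0.351],[0,0,0.351],[0,0,0],[0,0,0],[0,0,0]]' --offset '[[0,0,0],[0,0,0],[0.5,-0.08,0],[0.9,-0.08,0],[0.95,-0.08,0]]' --grip '[1,1,1,1,1]'

```text
time: 22.42
tool_pos: [461.7, -290.0, 245.4]
ee_rot: [-3.141, -0.0, 1.459]
ft_force: [0.1, -0.7, -1.1]
opening: 0.185
finger_force: 39.4
```

>>> arm_command --turn '[[0,0,0],[0,0,0],[0,0,0],[0,0,0],[0,0,0]]' --offset '[[0.95,-0.08,0],[0.95,-0.08,0],[0.95,-0.08,0],[0.95,-0.08,0],[0.95,-0.08,0]]' --grip '[1,1,1,1,1]'

```text
time: 23.05
tool_pos: [464.7, -195.1, 245.5]
ee_rot: [3.142, 0.0, 1.456]
ft_force: [0.2, 0.7, -1.0]
opening: 0.178
finger_force: 39.4
```

>>> arm_command --turn '[[0,0,0],[0,0,0],[0,0,0],[0,0,0],[0,0,0]]' --offset '[[0.95,-0.08,0],[0.95,-0.08,0],[0.95,-0.08,0],[0.95,-0.08,0],[0.95,-0.08,0]]' --grip '[1,1,1,1,1]'

```text
time: 23.68
tool_pos: [467.6, -99.8, 245.5]
ee_rot: [3.142, 0.0, 1.456]
ft_force: [-0.5, -0.1, -1.4]
opening: 0.182
finger_force: 39.4
```

>>> arm_command --turn '[[0,0,0],[0,0,0],[0,0,0],[0,0,0],[0,0,0]]' --offset '[[0.95,-0.08,0],[0.95,-0.08,0],[0.95,-0.08,0],[0.95,-0.08,0],[0.95,-0.08,0]]' --grip '[1,1,1,1,1]'

```text
time: 24.3
tool_pos: [470.4, -4.5, 245.5]
ee_rot: [3.142, 0.0, 1.456]
ft_force: [0.4, -0.4, -0.9]
opening: 0.18
finger_force: 39.4
```

>>> arm_command --turn '[[0,0,0],[0,0,0],[0,0,0],[0,0,0],[0,0,0]]' --offset '[[0.9,-0.1,0],[0.6,-0.1,0],[0,0,0],[0,0,0],[0,0,0]]' --grip '[1,1,1,1,1]'

```text
time: 24.92
tool_pos: [470.0, 24.1, 245.5]
ee_rot: [-3.142, 0.0, 1.456]
ft_force: [-0.4, -0.2, -0.7]
opening: 0.187
finger_force: 39.4
```

Run:
```python
from rig import robot
from h import *
for n in("side","top"): pickle.dump(robot.snapshot(n),open(n+"7.pkl","wb"))
o=robot.observe();print(o["time"],o["tool_pos"],o["ee_rot"],o["opening"],o["finger_force"],o["ft_force"])
```

```text
25.025 [469.9943717   24.15160971 245.48755654] [-3.14157714e+00  3.18515071e-05  1.45567192e+00] 0.1819473292280508 39.41455364227295 [-0.85413499  0.31300066 -0.73040013]
```

>>> arm_command --turn '[[0,0,0],[0,0,0],[0,0,0],[0,0,0],[0,0,0]]' --offset '[[0.5,-0.01,0],[0.5,0,0],[0,0,0.6],[0,0,0.6],[0,0,0]]' --grip '[1,1,1,1,1]'

```text
time: 25.65
tool_pos: [471.4, 44.3, 220.2]
ee_rot: [-3.139, 0.0, 1.456]
ft_force: [-0.6, -0.5, -0.7]
opening: 0.178
finger_force: 39.4
```

Run:
```python
from rig import robot
from h import *
for n in("side","top"): pickle.dump(robot.snapshot(n),open(n+"8.pkl","wb"))
o=robot.observe();print(o["time"],o["tool_pos"],o["ee_rot"],o["opening"])
a=pickle.load(open("side5.pkl","rb"))["pixels"].astype(int);b=pickle.load(open("side8.pkl","rb"))["pixels"].astype(int)
m=(abs(a-b).sum(2)>30)[70:160,185:245].astype(np.uint8)
for r in m[20:80]: print("".join(".#"[v] for v in r))
P=place([472,42,-.115],[(-15.5,25,166),(-15.5,-25,166),(15.5,-25,166),(15.5,25,166),(8.5,-16,244),(-8.5,-16,244),(-8.5,16,244)]); print(proj("side",P).round(1))
```

```text
25.75 [472.05406551  44.25785582 221.34831923] [-3.14120861e+00  9.71032064e-05  1.45611266e+00] 0.1832596080999988
####...#########.....###################....................
#####...########....####################....................
######..########....###################.....................
#######.########.....##################.....................
################.....#################......................
################......################......................
################......###############.......................
################.....############...........................
..###############.....##########............................
....############.......#######..............................
........########.....#########..............................
........#########....####.####..............................
.........#####.###...#########..............................
........##########...#########..............................
.........#########...#########..............................
..........########...#########..............................
........
[... 2081 characters left out ...]
###.##....######.............................
.............######.#.....#####.............................
..............######.......######...........................
...............#####........######..........................
................####...##......##...........................
...............#####....#...................................
...............#..##........................................
.....................##.....................................
................#.....#.....##..............................
................#..##..##...................................
[[198.  140.2]
 [204.3 145.3]
 [217.6 143.5]
 [210.8 138.5]
 [210.6 108.3]
 [203.1 109. ]
 [199.  106.6]]
```

>>> arm_command --turn '[[0,0,0],[0,0,0],[0,0,0],[0,0,0],[0,0,0]]' --offset '[[0,0,0.25],[0,0,0.25],[0,0,0.25],[0,0,0.25],[0,0,0.13]]' --grip '[1,1,1,1,1]'

```text
time: 26.38
tool_pos: [472.0, 44.4, 198.5]
ee_rot: [-3.141, 0.0, 1.456]
ft_force: [0.3, 0.0, -1.6]
opening: 0.182
finger_force: 39.4
```

>>> arm_command --turn '[[0,0,0],[0,0,0],[0,0,0],[0,0,0],[0,0,0]]' --offset '[[0,0,0],[0,0,0],[0,0,0],[0,0,0],[0,0,0]]' --grip '[1,1,1,1,1]'

```text
time: 27.0
tool_pos: [472.1, 44.4, 198.9]
ee_rot: [3.142, -0.0, 1.456]
ft_force: [0.0, 0.1, -1.2]
opening: 0.183
finger_force: 39.4
```

Run:
```python
from rig import robot
from h import *
for n in("side","top"): pickle.dump(robot.snapshot(n),open(n+"9.pkl","wb"))
o=robot.observe();print(o["time"],o["tool_pos"],o["ee_rot"],o["opening"],o["finger_force"],o["ft_force"])
a=pickle.load(open("side5.pkl","rb"))["pixels"].astype(int);b=pickle.load(open("side9.pkl","rb"))["pixels"].astype(int)
m=(abs(a-b).sum(2)>30)[110:200,185:245].astype(np.uint8)
for i,r in enumerate(m[:80]): print(i+110,"".join(".#"[v] for v in r))
for n in (5,9): 
    g=pickle.load(open(f"side{n}.pkl","rb"))["pixels"].mean(2); print(g[180,198:226].round().astype(int)); print(g[168,198:226].round().astype(int))
P=place([472,42,-.115],[(-15.5,25,143),(-15.5,-25,143),(15.5,-25,143),(-7,-25,176),(7,-25,176)]); print(proj("side",P).round(1))
T=pickle.load(open("top9.pkl","rb"))["pixels"].mean(2);T5=pickle.load(open("top5.pkl","rb"))["pixels"].mean(2)
print(np.round(T[214:230,142:178:3]).astype(int));print(np.round(T5[214:230,142:178:3]).astype(int))
```

```text
27.1 [472.0558658   44.40061931 198.91003665] [3.14157730e+00 2.16616206e-06 1.45630304e+00] 0.1774778956378866 39.41585898399353 [-0.1940388   0.68273622 -1.20052473]
110 .........########.....#########.............................
111 .........#########.....########.............................
112 ..........#########...#########.............................
113 ...........########...#########.............................
114 ..........#########...#########.............................
115 ...........########...#########.............................
116 ...........########...#########.............................
117 ..........#########...#########.............................
118 ...........########.....#######.............................
119 ...........#########.......####.............................
120 ..........###########.#...######............................
121 ...........##########.###.######............................
122 ...........##########.###.#####.............................
123 ...........##########.###..####.............................
124 ...........#######
[... 5545 characters left out ...]
109  71  69  69  72  73  73  74  74]
 [197 193 194 100  66  61  63  70  68  73  73  73]
 [197 170 172  87  67  67  64  62  60  68  69  71]
 [195 106 114  68  59  62  67  66  65  66  62  64]
 [194  56  48  35  37  42  52  58  64  68  67  65]
 [195  70  43  24  22  22  30  39  46  57  64  69]
 [197 131 104  36  27  22  20  22  25  32  46  54]
 [198 184 165  57  44  33  28  24  20  21  25  28]
 [199 197 185  70  62  54  47  39  31  26  25  21]
 [199 199 182  72  69  69  63  60  51  43  40  29]
 [199 198 179  70  67  70  68  69  67  61  58  49]
 [199 198 174  71  71  71  67  68  71  68  69  65]
 [198 198 170  67  70  70  70  71  72  64  68  70]
 [199 198 173  69  68  67  68  68  72  67  71  68]]
```

The clip straddles the card as modelled: lips at about z 143, roughly 15 mm below the card's top edge. The card hasn't moved and there is no sideways force. Handing in.

```bash
python3 -c "
from rig import robot
print(robot.close_job())"
```

```text
the job is handed in; nothing more can be done
None
```

The job is handed in, with no verdict returned: the tall card is home in the caddy slot, and the squeezed-open clip is held over the middle of its top edge, apparently touching nothing (last checked from picture data and the force reading; my 10 picture views were used up).

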